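# Mute the microphone, then switch the loudspeaker on

## Robot

A 6-joint arm with a two-finger parallel gripper is mounted at the origin on a cart in front of the work surface, level with it; the furniture and walls round the work are solid. World frame = base frame: x ahead of the robot, y to its left, z up, the work surface at z = 0. Lengths are in m, angles in degrees, forces in N, time in s.
With the tool pointing down it reaches from about 0.35 to 0.925 m from the base axis. Payload 6.4 kg.
Tool frame: the origin (TCP) lies midway between the tips of the shut fingers; the grasp point (between the pads) lies hold_point_z behind it (hold_point_z is the distance from the TCP to the grasp point, in m); z points along the fingers, y is the line along which they close (so a half turn about z gives the same grasp; the last joint's range is limited). The gripper opens to 85 mm and grips with 20 to 120 N. Pads are 22 mm wide; open, the fingers measure 114 mm over their backs; the gripper's body (76 mm by 85 mm) begins 54 mm behind the grasp point. The pads swing forward as they close: fully open they stand 13 mm farther back than shut.
Start: joints at [62.676, 14.043, 89.255, -0, 76.702, -9.975], TCP at [0.194, 0.62, 0.231] pointing down, gripper open.
Joint ranges: [-179.41, 179.41], [-58.25, 129.5], [7.25, 145.43], [-54.29, 234.29], [11.92, 165.04], [-157.13, 157.13]. Speed limits (degrees/s): [147.25, 147.25, 180, 180, 180, 180].

## Interface

Orientations are given as [roll, pitch, yaw] about the fixed x, y, z axes, in that order (R = Rz(yaw) Ry(pitch) Rx(roll)).
In Python, from plant import read_state, camera, sign_off, hold_point_z gives the robot as it stands. The module is installed in compiled form; this text tells all that it offers.
- The arm moves only by the tool servo_tool, never from a script. Its argument "increments" is text: rows parted by semicolons, each of 6 numbers parted by spaces: the shift along the world's x, y, z in mm, then the turn, a rotation vector about the world's x, y, z in rad. A call has 1 to 5 rows; each row is the pose to reach, as a shift and turn from the pose commanded when the call began; what a row does not reach only later rows make up. A row lasts 1/12 s, in which the tool goes at most 41.7 mm and 7.16 degrees, less where a joint would pass 70% of its speed; a pose out of reach is approached as far as the arm can. A call with a gripper value outside its range is refused whole. "grip" is the opening, from 0 (shut) to 1 (fully open), set as the call begins (left out, the last holds). The fingers move at their own pace and stop on an object; the grip force is fixed at half the most. Time passes only in rows, so rows that repeat a pose let the fingers close. It gives the time, the measured TCP pose, the force, the opening and the grip force at its end, in the units of the state.
- read_state(): the state, without advancing time (a new reading comes with each control period).
- camera(name): name is "scene" or "side" or "wrist"; returns a dict with "color" (480x640x3 uint8, blue, green, red), "z_map" (480x640 float32, m along the optical axis (not along the pixel's ray), 0 where there is no reading), "camera_matrix" (3x3 intrinsics, pixels), "R" (3x3) and "t" (3): a world point X has camera coordinates R X + t. Camera axes: x right, y down, z forward; pixel columns grow to the right and rows downward; lengths in m; the calibration is good to about 2 mm. A picture is of the moment at which its call begins.
- sign_off(): hands the job in; it is judged then, once.
The state is a dict: "time_s": time; "qpos": joint angles; "qd": joint speeds; "joint_torque": joint torques, N m; "tool_pos": TCP position; "tool_rot": TCP orientation; "ft_force": force on the tool from outside, world axes, zero at the start; "torque": the same for the moment, N m; "width": finger opening in m; "grasp_force": force on a finger pad.
Only numpy, scipy, OpenCV 4.12 (cv2) and the standard library are available. Lean on these libraries where they do the work, as an engineer would, in place of code of your own. Each camera call takes 0.05 s, during which the arm holds its last target. There are 200 camera calls.

## Task

Get the desk ready for playback without feedback: first push the red-capped microphone lever over to OFF (towards the white bar), and only then push the blue-capped loudspeaker lever over to ON (towards the green bar), each until it snaps to its other side. Use only light fingertip pushes: grip and lift nothing, leave the yellow lamp switch on, and leave the switch boxes and the things around them standing where they are.

Things in the scene. Friction and masses are not known exactly. Their poses are not given: they have to be found in the camera images.
- mic_box: The microphone's switch; its lever starts ON. Loose black box, aluminium top, red band, red-capped toggle; 100 x 64 x 42 mm, 0.95 kg, slides if pushed over about 5 N. Origin: centre of underside; z up; x runs from its OFF end (white bar, nearer the robot) to its ON end (green bar, farther), yaw within 0.5 rad. Lever pivot above the origin, 40 mm high; collar round it, 22 mm wide, 46 high.
- mic_lever (a joint): Angle of the red lever, turning about the box's y axis: 0 = ON, leaning 0.5 rad towards the green bar (+x of the box); 0.5 = upright; 1.0 = OFF, leaning 0.5 rad towards the white bar (-x). Both ends are hard stops. A spring drives it from upright to the nearer stop: pushed past upright it snaps over, before that it springs back. About 1.5 N at the cap moves it.
- mic_tip (a point): Centre of the rounded end of the red lever cap (14 mm thick, 7 mm radius), 50 mm from the pivot: 84 mm above the desk at either stop and 24 mm to that side of the pivot, 90 mm when upright. Below the cap's 21 mm the lever is an 8 mm steel rod.
- speaker_box: The loudspeaker's switch; its lever starts OFF. Loose black box, aluminium top, blue band, blue-capped toggle; 100 x 64 x 42 mm, 0.95 kg, slides if pushed over about 5 N. Origin: centre of underside; z up; x runs from its OFF end (white bar, nearer the robot) to its ON end (green bar, farther), yaw within 0.5 rad. Lever pivot above the origin, 40 mm high; collar round it, 22 mm wide, 46 high.
- speaker_lever (a joint): Angle of the blue lever, turning about the box's y axis: 0 = OFF, leaning 0.5 rad towards the white bar (-x of the box); 0.5 = upright; 1.0 = ON, leaning 0.5 rad towards the green bar (+x). Both ends are hard stops. A spring drives it from upright to the nearer stop: pushed past upright it snaps over, before that it springs back. About 1.5 N at the cap moves it.
- speaker_tip (a point): Centre of the rounded end of the blue lever cap (14 mm thick, 7 mm radius), 50 mm from the pivot: 84 mm above the desk at either stop and 24 mm to that side of the pivot, 90 mm when upright. Below the cap's 21 mm the lever is an 8 mm steel rod.
- lamp_box: The desk lamp's switch; its lever starts ON and is to stay ON. Loose black box, aluminium top, yellow band, yellow-capped toggle; 100 x 64 x 42 mm, 0.95 kg, slides if pushed over about 5 N. Origin: centre of underside; z up; x runs from its OFF end (white bar, nearer the robot) to its ON end (green bar, farther), yaw within 0.5 rad. Lever pivot above the origin, 40 mm high; collar round it, 22 mm wide, 46 high.
- lamp_lever (a joint): Angle of the yellow lever, turning about the box's y axis: 0 = ON, leaning 0.5 rad towards the green bar (+x of the box); 0.5 = upright; 1.0 = OFF, leaning 0.5 rad towards the white bar (-x). Both ends are hard stops. A spring drives it from upright to the nearer stop: pushed past upright it snaps over, before that it springs back. About 1.5 N at the cap moves it.
- lamp_tip (a point): Centre of the rounded end of the yellow lever cap (14 mm thick, 7 mm radius), 50 mm from the pivot: 84 mm above the desk at either stop and 24 mm to that side of the pivot, 90 mm when upright. Below the cap's 21 mm the lever is an 8 mm steel rod.
- adapter: Loose white square power adapter, 67 x 66 x 28 mm; a bystander at the side. Origin: centre of its underside.
- cards: Loose teal card case, 36 x 52 x 10 mm; a bystander at the side. Origin: centre of its underside.
- dropper: Loose amber dropper bottle, 34 mm across, 102 high; a bystander at the side. Origin: centre of its underside.
- notes: Loose yellow sticky-note pad, 76 x 76 x 17 mm; a bystander at the side. Origin: centre of its underside.
Not all that is in view belongs to the job. What is shaped like the mic_box but turquoise is not meant.

How it is judged:
By the outcome, as a careful person would: the job done as asked, in the order asked, and still so for the second after the job is handed in, with the robot touching nothing.
It also fails if it takes over 42 s, if anything falls off the work surface, if the arm or the gripper's body presses on something with over 40 N, if the wrist force passes 120 N, or if a joint passes its speed limit or range.

## Working session

There is one attempt and no reset: what is moved stays moved. The work goes in short steps, Python scripts to look and compute and a tool call to move; the robot and the scene stay as the last step left them, time stands still between calls to the robot, and variables do not carry over. Pictures are saved under pics/ and viewed, at most 10 in all, crops included, and the job is handed in when it is done.

Besides the shell and the picture viewer there is one more tool, called after "Emit:" by a JSON object that holds its "fn" and its "kwargs". servo_tool: Moves the arm, as the interface text tells. Its arguments: {"type":"object","properties":{"increments":{"type":"string"},"grip":{"type":"number"}},"required":["increments"]}

```bash
mkdir -p pics; python3 - <<'E'
from plant import *
import cv2,pickle
s=read_state();print(s,hold_point_z)
d={n:camera(n) for n in("scene","side")}
pickle.dump(d,open('d0.pkl','wb'))
for n in d:cv2.imwrite(f'pics/{n}0.png',d[n]['color'])
E
```

```text
{'time_s': 0.0, 'qpos': array([ 6.26750621e+01,  1.40828789e+01,  8.93247585e+01,  2.62295367e-03,
        7.67015414e+01, -9.97267058e+00]), 'qd': array([ 0.04051959,  0.00286642, -0.01046918, -0.09427003, -0.11127508,
        0.10460495]), 'joint_torque': array([-5.44709546e-04, -4.29536390e+01, -3.26114380e+01, -2.57672364e-04,
        5.50162105e-03,  2.05669159e-05]), 'tool_pos': array([0.19355859, 0.61993393, 0.2301956 ]), 'tool_rot': array([-1.79892913e+02, -2.14203146e-02,  1.62647107e+02]), 'ft_force': array([-0.05729442, -0.03541763,  0.50888333]), 'torque': array([ 0.0214572 ,  0.00845585, -0.01751001]), 'grasp_force': 0.0, 'width': 0.08553996677772664} 0.0187
```

View pics/scene0.png

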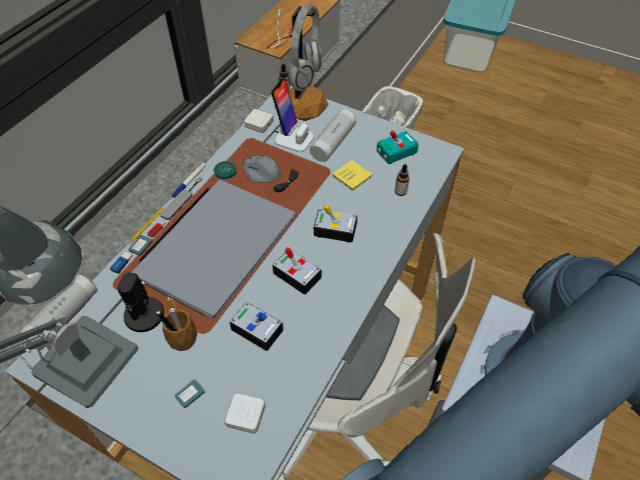

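View pics/side0.png

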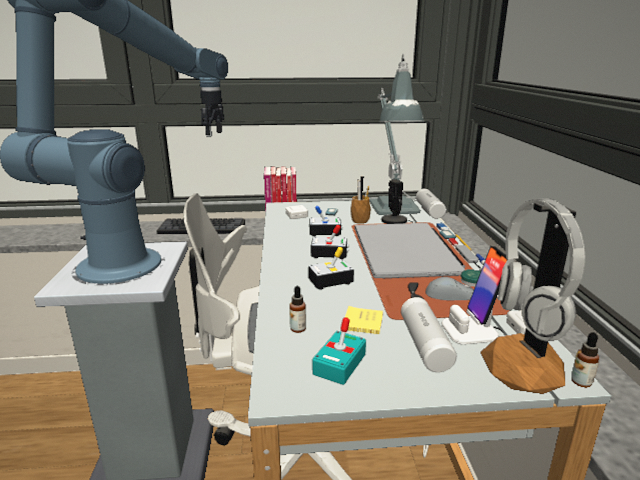

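The scene view shows the black box with the red lever at (297,268), the blue one at (257,325) and the lamp box at (335,222). The red-levered turquoise box at (398,146) is the decoy, so the mic is the black box at (297,268). The side view shows the same row at (328,245), (325,225) and (331,272), with the turquoise one at (340,355). I'll confirm this in an enlarged crop and measure.

```bash
cat > h.py <<'E'
import numpy as np,cv2
def world(c):
    z=c['z_map'].astype(float);v,u=np.indices(z.shape);K=np.array(c['camera_matrix'])
    P=np.stack([(u-K[0,2])/K[0,0]*z,(v-K[1,2])/K[1,1]*z,z],-1)
    W=(P-np.array(c['t']).ravel())@np.array(c['R']);W[z==0]=np.nan
    return W
def hsvmask(c,col):
    h=cv2.cvtColor(c['color'],cv2.COLOR_BGR2HSV);H,S,V=h[...,0],h[...,1],h[...,2]
    r={'red':(H<8)|(H>172),'blue':(H>100)&(H<125),'yellow':(H>20)&(H<33),'green':(H>40)&(H<85)}[col]
    return r&(S>120)&(V>60)
E
python3 - <<'E'
from h import *
import pickle
d=pickle.load(open('d0.pkl','rb'))
for n in d:
    c=d[n];W=world(c)
    for col,(u,v) in dict(red=((297,268),(328,245)),blue=((257,325),(325,225)),yellow=((335,222),(331,272))).items() if 0 else [(k,x[n]) for k,x in dict(red=dict(scene=(297,268),side=(328,243)),blue=dict(scene=(257,325),side=(324,224)),yellow=dict(scene=(335,222),side=(331,270))).items()]:
        win=np.zeros(W.shape[:2],bool);win[v-32:v+32,u-35:u+35]=1
        x=W[win&(np.abs(W[...,2]-.042)<.0035)]
        # nearest component
        r=cv2.minAreaRect((x[:,:2]*1000).astype(np.float32))
        m=win&hsvmask(c,col)&(W[...,2]>.058);t=W[m]
        g=W[win&hsvmask(c,'green')&(abs(W[...,2]-.042)<.01)]
        print(n,col,'topn',len(x),'z',np.round(np.median(x[:,2]),4),'rect',np.round(r[0],1),np.round(r[1],1),round(r[2],1),'cap',len(t),np.round(t.mean(0)*1000,1) if len(t) else '',np.round(t[:,2].max()*1000,1) if len(t) else '','green',len(g),np.round(g.mean(0)*1000,1) if len(g) else '')
im=d['scene']['color'][180:360,215:375]
im2=d['side']['color'][200:295,290:370]
a=cv2.resize(im,(533,600),interpolation=cv2.INTER_CUBIC);b=cv2.resize(im2,(267,317),interpolation=cv2.INTER_CUBIC)
o=np.zeros((600,800,3),np.uint8);o[:,:533]=a;o[:317,533:]=b;cv2.imwrite('pics/crop.png',o)
E
```

```text
scene red topn 669 z 0.0425 rect [571.3  22.9] [64.6 99.6] 80.5 cap 48 [589.9  20.1  83.5] 95.6 green 18 [607.1  17.9  43.6]
scene blue topn 887 z 0.0424 rect [575.  191.1] [ 64.7 100.1] 86.4 cap 47 [552.6 193.7  86.3] 94.8 green 26 [610.7 187.8  44.1]
scene yellow topn 585 z 0.0427 rect [ 558.8 -143.1] [99.  65.9] 17.6 cap 42 [ 577.1 -137.7   82.6] 93.0 green 13 [ 593.6 -136.9   44.2]
side red topn 973 z 0.0426 rect [573.3  48.8] [490.1 165.9] 77.2 cap 42 [590.2  11.8  80.5] 91.2 green 16 [599.5 -41.8  43.9]
side blue topn 552 z 0.0425 rect [582.9 147.4] [328.4 147.5] 73.9 cap 24 [553.3 184.9  80.2] 91.5 green 7 [608.6  85.3  44. ]
side yellow topn 705 z 0.0425 rect [561.4 -74.5] [237.6 108. ] 86.6 cap 54 [ 577.  -145.1   80.9] 92.6 green 13 [597.2 -93.1  43.7]
```

View pics/crop.png

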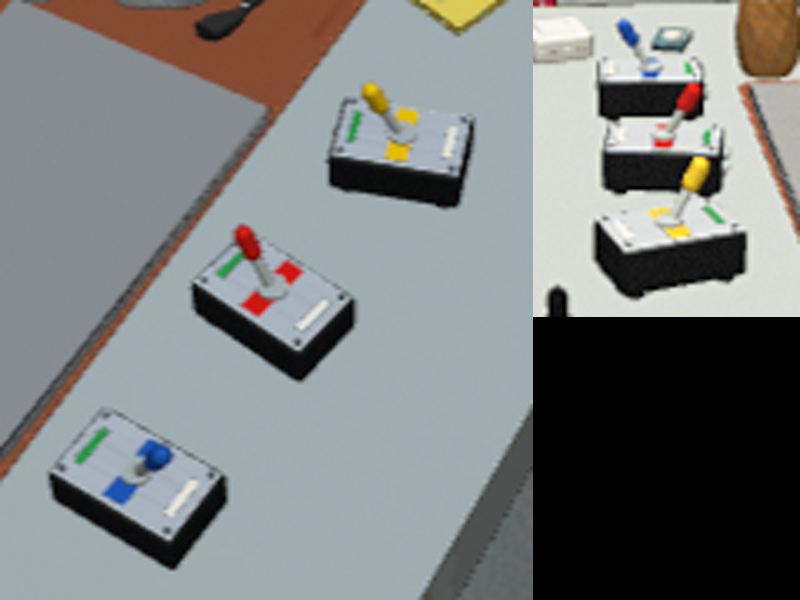

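The crop confirms it. The mic is the black box with red bands, its lever leaning to green. The speaker is the black box with blue bands, leaning to white, and the lamp leans to green. The turquoise box is excluded. Before moving I'll check obstacle heights along the path.

```bash
python3 - <<'E'
from h import *
import pickle
d=pickle.load(open('d0.pkl','rb'))
A=np.array([.194,.62]);B=np.array([.628,.013]);L=np.linalg.norm(B-A);e=(B-A)/L;nrm=np.array([-e[1],e[0]])
for n in d:
    W=world(d[n]).reshape(-1,3);W=W[np.isfinite(W[:,2])];q=W[:,:2]-A;s=q@e;l=abs(q@nrm)
    for a in np.arange(0,L+.1,.1):
        k=(s>a)&(s<a+.1)&(l<.12)&(W[:,2]<.3);print(n,round(a,1),k.sum(),W[k,2].max().round(3) if k.any() else '')
    for nm,c in (('mic far',(.628,.013)),('spk near',(.517,.195))):
        k=np.hypot(*(W[:,:2]-c).T)<.05;print(nm,np.sort(W[k,2])[-8:].round(3))
E
```

```text
scene 0.0 0 
scene 0.1 0 
scene 0.2 1188 0.007
scene 0.3 4327 0.035
scene 0.4 6302 0.033
scene 0.5 6071 0.095
scene 0.6 3979 0.05
scene 0.7 3094 0.096
scene 0.8 3143 0.091
mic far [0.09  0.091 0.091 0.091 0.092 0.093 0.095 0.096]
spk near [0.091 0.092 0.092 0.092 0.092 0.093 0.094 0.095]
side 0.0 1734 0.299
side 0.1 967 0.001
side 0.2 353 0.004
side 0.3 436 0.032
side 0.4 751 0.031
side 0.5 1020 0.092
side 0.6 873 0.046
side 0.7 2215 0.091
side 0.8 2546 0.045
mic far [0.087 0.087 0.088 0.088 0.089 0.09  0.091 0.091]
spk near [0.086 0.086 0.087 0.089 0.089 0.091 0.091 0.092]
```

Emit:
{"fn": "servo_tool", "kwargs": {"increments": "0 0 0 0 0 0.1;0 0 0 0 0 0.137", "grip": 0}}

```text
time_s: 0.27
tool_pos: [0.1937, 0.6201, 0.2306]
tool_rot: [-179.9, -0.0, 170.7]
ft_force: [-0.8, -0.5, -0.3]
width: 0.0643
grasp_force: 0.0
```

Emit:
{"fn": "servo_tool", "kwargs": {"increments": "23 -32 0 0 0 0;46 -64 0 0 0 0;70 -97 0 0 0 0;93 -130 0 0 0 0;116 -162 0 0 0 0"}}

```text
time_s: 0.68
tool_pos: [0.3102, 0.4566, 0.2307]
tool_rot: [-180.0, -0.0, 170.5]
ft_force: [1.4, 0.6, -0.2]
width: 0.001
grasp_force: 0.0
```

Emit:
{"fn": "servo_tool", "kwargs": {"increments": "23 -32 0 0 0 0;46 -64 0 0 0 0;70 -97 0 0 0 0;93 -130 0 0 0 0;116 -162 0 0 0 0"}}

```text
time_s: 1.1
tool_pos: [0.4263, 0.2945, 0.231]
tool_rot: [-180.0, -0.0, 170.5]
ft_force: [0.2, 1.0, -0.0]
width: 0.0001
grasp_force: 0.0
```

Emit:
{"fn": "servo_tool", "kwargs": {"increments": "23 -32 0 0 0 0;46 -64 0 0 0 0;70 -97 0 0 0 0;93 -130 0 0 0 0;116 -162 0 0 0 0"}}

```text
time_s: 1.52
tool_pos: [0.5424, 0.1325, 0.2309]
tool_rot: [-180.0, -0.0, 170.5]
ft_force: [1.0, 0.4, -0.8]
width: 0.0002
grasp_force: 0.0
```

Emit:
{"fn": "servo_tool", "kwargs": {"increments": "22 -30 0 0 0 0;43 -60 0 0 0 0;65 -91 0 0 0 0;86 -121 0 0 0 0;86 -121 0 0 0 0"}}

```text
time_s: 1.93
tool_pos: [0.6302, 0.0081, 0.2306]
tool_rot: [-179.9, 0.1, 170.2]
ft_force: [-0.6, 0.5, 0.5]
width: 0.0002
grasp_force: 0.0
```

Emit:
{"fn": "servo_tool", "kwargs": {"increments": "2 1 -40 0 0 0;2 1 -80 0 0 0;2 1 -115 0 0 0;2 1 -140 0 0 0;2 1 -156 0 0 0"}}

```text
time_s: 2.35
tool_pos: [0.6269, 0.015, 0.0707]
tool_rot: [-180.0, -0.4, 170.5]
ft_force: [-0.6, -0.4, -0.5]
width: 0.0
grasp_force: 0.0
```

Emit:
{"fn": "servo_tool", "kwargs": {"increments": "0 0 0 0 0 0;0 0 0 0 0 0"}}

```text
time_s: 2.52
tool_pos: [0.6289, 0.0148, 0.0743]
tool_rot: [-180.0, -0.1, 170.5]
ft_force: [-0.1, 0.0, 0.9]
width: -0.0
grasp_force: 0.0
```

```bash
python3 - <<'E'
from plant import *
import cv2,numpy as np
s=read_state();print(s['tool_pos'],s['tool_rot'])
a=camera('scene')['color'][200:320,230:350];b=camera('side')['color'][190:290,280:380]
o=np.hstack([cv2.resize(a,(400,400),interpolation=2),cv2.resize(b,(400,400),interpolation=2)]);cv2.imwrite('pics/pre.png',o)
E
```

```text
[0.62894094 0.01475935 0.07429386] [-1.79999800e+02 -1.46710369e-01  1.70511823e+02]
```

View pics/pre.png

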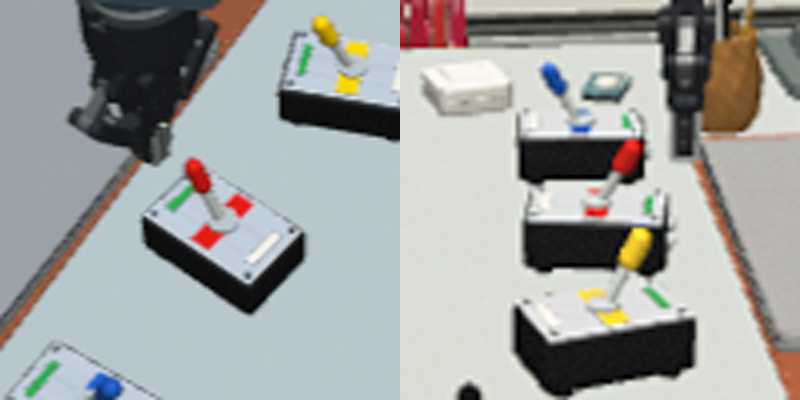

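The fingertips stand beyond the red cap, at (150,145) in the left panel with the cap at (197,175). They are lined up with it and touching nothing. I'll push now.

Emit:
{"fn": "servo_tool", "kwargs": {"increments": "-5 1 0 0 0 0;-9 1.5 0 0 0 0;-13 2 0 0 0 0;-16 2.6 0 0 0 0;-19 3 0 0 0 0"}}

```text
time_s: 3.03
tool_pos: [0.6112, 0.0174, 0.0761]
tool_rot: [180.0, 0.2, 170.5]
ft_force: [2.8, -0.6, 2.9]
width: -0.0002
grasp_force: 1.8
```

Emit:
{"fn": "servo_tool", "kwargs": {"increments": "-3 0.5 0 0 0 0;-6 1 0 0 0 0;-9 1.5 0 0 0 0;-12 2 0 0 0 0;-15 2.5 0 0 0 0"}}

```text
time_s: 3.45
tool_pos: [0.5949, 0.0201, 0.0748]
tool_rot: [180.0, -0.1, 170.5]
ft_force: [0.6, -0.6, 0.2]
width: -0.0001
grasp_force: 0.3
```

Emit:
{"fn": "servo_tool", "kwargs": {"increments": "-2 0.3 0 0 0 0;-4 0.7 0 0 0 0;-6 1 0 0 0 0;-8 1.3 0 0 0 0;-10 1.7 0 0 0 0"}}

```text
time_s: 3.87
tool_pos: [0.5853, 0.0218, 0.075]
tool_rot: [180.0, -0.1, 170.5]
ft_force: [1.0, -0.0, 0.3]
width: -0.0
grasp_force: 0.0
```

```bash
cat >> h.py <<'E'
def levers(c):
    W=world(c)
    for col,p in dict(red=(.571,.023),blue=(.575,.191),yellow=(.559,-.143)).items():
        m=hsvmask(c,col)&(W[...,2]>.062)&(np.hypot(W[...,0]-p[0],W[...,1]-p[1])<.07)&(W[...,2]<.1)
        t=W[m];print(col,len(t),np.round(t.mean(0)*1000,1) if len(t) else '')
E
python3 - <<'E'
from plant import *
from h import *
for n in('scene','side'):levers(camera(n))
E
```

```text
red 40 [554.6  27.   87.5]
blue 47 [552.4 194.   86.9]
yellow 42 [ 577.  -137.4   82.9]
red 41 [549.5  18.3  80.1]
blue 24 [553.6 184.9  80.1]
yellow 54 [ 577.  -145.    80.9]
```

Red has snapped to OFF: the cap moved from x 590 to about 552 mm, with its pivot at 571. I'll retreat and go round to the speaker's near side.

Emit:
{"fn": "servo_tool", "kwargs": {"increments": "10 -1.5 0 0 0 0;10 -1.5 35 0 0 0;10 -1.5 75 0 0 0;-10 35 80 0 0 0.05;-25 70 80 0 0 0.105"}}

```text
time_s: 4.38
tool_pos: [0.5633, 0.0912, 0.1596]
tool_rot: [180.0, 0.4, 176.5]
ft_force: [0.6, 0.4, 0.1]
width: -0.0002
grasp_force: 0.0
```

Emit:
{"fn": "servo_tool", "kwargs": {"increments": "-13 35 0 0 0 0;-26 70 0 0 0 0;-43 102 0 0 0 0;-43 102 0 0 0 0;-43 102 0 0 0 0"}}

```text
time_s: 4.8
tool_pos: [0.517, 0.1951, 0.1553]
tool_rot: [-180.0, 0.0, 176.7]
ft_force: [0.8, -0.5, -0.6]
width: 0.0001
grasp_force: 0.0
```

Emit:
{"fn": "servo_tool", "kwargs": {"increments": "0 0 -25 0 0 0;0 0 -50 0 0 0;0 0 -70 0 0 0;0 0 -80 0 0 0;0 0 -80 0 0 0"}}

```text
time_s: 5.22
tool_pos: [0.5165, 0.1923, 0.0727]
tool_rot: [-179.9, -0.3, 176.4]
ft_force: [0.5, -0.0, -0.1]
width: -0.0004
grasp_force: 0.0
```

```bash
python3 - <<'E'
from plant import *
from h import *
s=read_state();print(s['tool_pos'],s['tool_rot'])
c=camera('scene');levers(c);W=world(c)
for p in((.571,.023),(.575,.191),(.559,-.143)):
    k=(np.hypot(W[...,0]-p[0],W[...,1]-p[1])<.075)&(abs(W[...,2]-.042)<.0035);print(cv2.minAreaRect((W[k][:,:2]*1000).astype(np.float32)))
E
```

```text
[0.51646007 0.1923196  0.0726986 ] [-179.92715387   -0.28567859  176.42914262]
red 0 
blue 3 [545.5 193.1  88.4]
yellow 31 [ 577.9 -137.6   86. ]
((0.0, 0.0), (0.0, 0.0), 0.0)
((574.6629638671875, 191.170166015625), (62.85329055786133, 99.97891998291016), 86.66817474365234)
((577.7527465820312, -168.50599670410156), (10.212393760681152, 5.786715030670166), 65.15416717529297)
```

Emit:
{"fn": "servo_tool", "kwargs": {"increments": "5 2 1 0 0 0;9 1.8 1 0 0 0;13 1.5 1 0 0 0;16 1.3 1 0 0 0;19 1 1 0 0 0"}}

```text
time_s: 5.68
tool_pos: [0.5373, 0.1947, 0.077]
tool_rot: [180.0, 0.0, 176.5]
ft_force: [-2.0, -0.5, 2.4]
width: 0.0004
grasp_force: 1.3
```

Emit:
{"fn": "servo_tool", "kwargs": {"increments": "3 -0.2 0 0 0 0;6 -0.4 0 0 0 0;9 -0.6 0 0 0 0;12 -0.8 0 0 0 0;15 -1 0 0 0 0"}}

```text
time_s: 6.1
tool_pos: [0.5523, 0.1936, 0.0762]
tool_rot: [180.0, 0.0, 176.5]
ft_force: [-0.6, 0.6, 1.4]
width: -0.0002
grasp_force: 0.2
```

Emit:
{"fn": "servo_tool", "kwargs": {"increments": "2 -0.1 0 0 0 0;4 -0.2 0 0 0 0;6 -0.4 0 0 0 0;8 -0.5 0 0 0 0;10 -0.6 0 0 0 0"}}

```text
time_s: 6.52
tool_pos: [0.562, 0.193, 0.0762]
tool_rot: [180.0, 0.0, 176.5]
ft_force: [0.1, -0.7, -0.2]
width: 0.0005
grasp_force: 0.0
```

```bash
python3 - <<'E'
from plant import *
from h import *
for n in('scene','side'):levers(camera(n))
E
```

```text
red 2 [551.4  30.9  73.5]
blue 5 [586.5 191.5  85.9]
yellow 0 
red 40 [549.6  18.6  79.9]
blue 28 [594.6 183.2  79.8]
yellow 53 [ 577.2 -145.    80.9]
```

Blue has snapped to ON: the cap is at x 594.6, with its pivot at 575. I'll back off, rise clear, and verify.

Emit:
{"fn": "servo_tool", "kwargs": {"increments": "-12 0.7 0 0 0 0;-15 1 35 0 0 0;-15 1 75 0 0 0;-30 25 110 0 0 0;-60 50 130 0 0 0"}}

```text
time_s: 7.03
tool_pos: [0.5083, 0.2401, 0.2087]
tool_rot: [179.9, 0.4, 176.3]
ft_force: [0.2, -0.1, 0.5]
width: -0.0003
grasp_force: 0.0
```

Emit:
{"fn": "servo_tool", "kwargs": {"increments": "-28 28 0 0 0 0;-56 56 0 0 0 0;-84 84 0 0 0 0;-112 112 0 0 0 0;-140 140 0 0 0 0"}}

```text
time_s: 7.45
tool_pos: [0.3637, 0.3811, 0.204]
tool_rot: [180.0, 0.0, 176.5]
ft_force: [0.9, -0.0, 1.1]
width: -0.0
grasp_force: 0.0
```

Emit:
{"fn": "servo_tool", "kwargs": {"increments": "-25 28 0 0 0 0;-50 56 0 0 0 0;-75 84 0 0 0 0;-100 112 0 0 0 0;-100 112 0 0 0 0"}}

```text
time_s: 7.87
tool_pos: [0.2611, 0.4954, 0.204]
tool_rot: [179.9, -0.1, 176.9]
ft_force: [0.9, -0.2, -0.5]
width: -0.0002
grasp_force: 0.0
```

```bash
python3 - <<'E'
from plant import *
from h import *
s=read_state();print(s['tool_pos'],s['ft_force'])
import pickle
c0=pickle.load(open('d0.pkl','rb'))
for n in('scene','side'):
    c=camera(n);levers(c);W=world(c)
    if n=='scene':
        for p in((.571,.023),(.575,.191),(.559,-.143)):
            for w in(world(c0[n]),W):
                k=(np.hypot(w[...,0]-p[0],w[...,1]-p[1])<.075)&(abs(w[...,2]-.042)<.0035);print(np.round(np.hstack(cv2.minAreaRect((w[k][:,:2]*1000).astype(np.float32))),1))
    cv2.imwrite(f'pics/end_{n}.png',c['color'])
E
```

```text
[0.2610842  0.49543739 0.20395916] [ 0.94285155 -0.23862041 -0.46186323]
red 43 [549.3  28.4  86. ]
blue 62 [594.3 189.9  83.1]
yellow 41 [ 576.9 -136.9   83.8]
[571.3  22.9  64.6  99.6  80.5]
[571.5  22.6  63.6  98.7  80.5]
[575.  191.1  64.7 100.1  86.4]
[574.6 191.   63.8 101.   87.3]
[ 558.8 -143.1   99.    65.9   17.6]
[ 558.9 -143.9   98.9   65.5   16.8]
red 41 [549.6  18.7  80. ]
blue 27 [594.7 182.9  79.9]
yellow 54 [ 577.1 -145.    80.8]
```

View pics/end_scene.png

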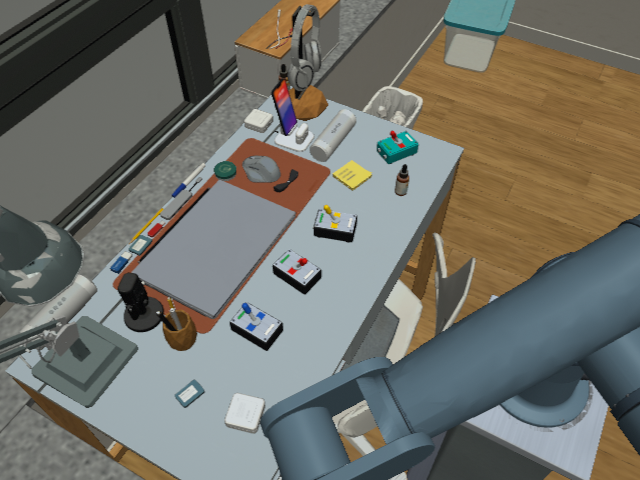

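The red cap at (302,262) leans to white (OFF), the blue at (247,309) leans to green (ON), and the yellow at (327,211) is unchanged. The boxes and bystanders haven't moved, and the arm is clear.

```bash
python3 -c "from plant import *;print(sign_off())"
```

```text
the job is handed in; nothing more can be done
None
```

The microphone lever was pushed to OFF first, then the loudspeaker lever to ON; the lamp switch stayed on, no box measurably moved, and the job was handed in at about 8 s.

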